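# Order a refill for the empty parts bin

## Task

One of the three parts bins has run empty: call for its refill by lightly pressing down the square key on the front of the empty bin and letting it spring back, then lightly press the round key on the call box to send the order, and withdraw. Use the fingertips only and press gently; leave the keys of the two filled bins and the square cancel key on the call box alone, and do not move or lift any of the parts and tools lying about.

Things in the scene. Friction and masses are not known exactly. Their poses are not given: they have to be found in the camera images.
- bin_empty: the bin with nothing in it: low grey open tray, 110 mm in x by 90 mm in y, walls 36 mm high and 4 mm thick, floor 4 mm thick, fixed to the bench, with a housing 44 mm deep, 64 mm wide and 36 mm high on its front (-x, robot) side that carries one white square key. Origin on the bench surface; the tray's centre is at x = +30 mm and the key's centre at x = -47 mm, y = 0 in its own frame; z up
- bin_bearing: a bin of the same make that holds two stacked bearings; same size and frame
- bin_pin: a bin of the same make that holds two piston pins; same size and frame
- call_box: separate grey call box with an aluminium top, 84 mm in x, 130 mm in y, 41 mm high, fixed to the bench to the right of the bins. Origin at the centre of its underside, z up. It has a round white key at x = -8 mm, y = +32 mm (send) and a square white key at x = -8 mm, y = -32 mm (cancel)
- key_empty_top (a point): centre of the top face of the white square key (28 x 28 mm) of the empty bin; 50 mm above the bench and 14 mm above its housing when up; it moves with the key
- key_empty (a joint): travel of the key of the empty bin. It moves straight down on a spring: 0 = up, 0.010 m = fully down against a hard stop; it needs about 1 N to start, 3.4 N at 0.004 m (from where it counts as pressed), 7 N at 0.010 m, and springs up when let go
- key_bearing_top (a point): centre of the top face of the white square key (28 x 28 mm) of the bearings' bin; 50 mm above the bench and 14 mm above its housing when up; it moves with the key
- key_bearing (a joint): travel of the key of the bearings' bin. It moves straight down on a spring: 0 = up, 0.010 m = fully down against a hard stop; it needs about 1 N to start, 3.4 N at 0.004 m (from where it counts as pressed), 7 N at 0.010 m, and springs up when let go
- key_pin_top (a point): centre of the top face of the white square key (28 x 28 mm) of the piston pins' bin; 50 mm above the bench and 14 mm above its housing when up; it moves with the key
- key_pin (a joint): travel of the key of the piston pins' bin. It moves straight down on a spring: 0 = up, 0.010 m = fully down against a hard stop; it needs about 1 N to start, 3.4 N at 0.004 m (from where it counts as pressed), 7 N at 0.010 m, and springs up when let go
- key_send_top (a point): centre of the top face of the white round (30 mm across) send key on the call box; 55 mm above the bench and 14 mm above the box when up; it moves with the key
- key_send (a joint): travel of the round (30 mm across) send key. It moves straight down on a spring: 0 = up, 0.010 m = fully down against a hard stop; it needs about 1 N to start, 3.4 N at 0.004 m (from where it counts as pressed), 7 N at 0.010 m, and springs up when let go
- key_cancel_top (a point): centre of the top face of the white square (28 x 28 mm) cancel key on the call box; 55 mm above the bench and 14 mm above the box when up; it moves with the key
- key_cancel (a joint): travel of the square (28 x 28 mm) cancel key. It moves straight down on a spring: 0 = up, 0.010 m = fully down against a hard stop; it needs about 1 N to start, 3.4 N at 0.004 m (from where it counts as pressed), 7 N at 0.010 m, and springs up when let go
- bearing_low: lower of two ball bearings stacked flat in a bin, 52 mm across, 15 mm high; origin at the centre of its underside
- bearing_high: upper of the two stacked bearings, 52 mm across, 15 mm high; origin at the centre of its underside
- pin_left: aluminium piston pin, a tube 30 mm across and 62 mm tall, standing in a bin; origin at the centre of its underside
- pin_right: second piston pin, the same, standing beside the first
- glue_bottle: white glue bottle with a red cap, 45 mm across, 88 mm tall, standing behind the call box; origin at the centre of its underside
- screwdriver: screwdriver with an orange handle, 200 mm long, 27 mm thick, lying in front of the bins; origin under its middle
- punch: dark steel centre punch, 110 mm long, 12 mm thick, lying in front of the bins; origin under its middle
- tape_yellow: roll of yellow tape lying flat, 100 mm across, 48 mm high, to the right of the call box; origin at the centre of its underside
- yellow_cup: yellow cup, 79 mm across, 93 mm tall, standing beyond the tape; origin at the centre of its underside

How it is judged:
On the way, in this order (a step that is already met when the one before it is completed fails the run):
1. the key of the empty bin is pressed down at least 4 mm (value of joint key_empty above 0.004 m), for 0.04 s.
2. the key of the empty bin is up again (value of joint key_empty below 0.0015 m), for 0.04 s.
3. then the round send key is pressed down at least 4 mm (value of joint key_send above 0.004 m), for 0.04 s.
At the end, for the whole second after the job is handed in: All five keys are up again (within 1.5 mm) and every loose part and tool is within 12 mm of where it was (value of joint each of key_empty, key_bearing, key_pin, key_send, key_cancel below 0.0015 m and distance of each of bearing_low, bearing_high, pin_left, pin_right, glue_bottle, screwdriver, punch, tape_yellow, yellow_cup from where it was at the start of the episode below 0.012 m); the robot touches nothing.
It fails at once if a key that should be left alone (a filled bin's key or the cancel key) is pressed by more than 2.5 mm (value of joint any of key_bearing, key_pin, key_cancel above 0.0025 m).
It fails at once if the send key is pressed before the empty bin's key is let go (value of joint key_send above 0.004 m and value of joint key_empty above 0.0015 m).
It fails at once if the robot pushes a bin or the call box with more than 22 N (contact force between any of the fingers, the arm and bin_empty above 22 N or contact force between any of the fingers, the arm and bin_bearing above 22 N or contact force between any of the fingers, the arm and bin_pin above 22 N or contact force between any of the fingers, the arm and call_box above 22 N).
It fails at once if a loose part or tool is moved or lifted by more than 12 mm (distance of any of bearing_low, bearing_high, pin_left, pin_right, glue_bottle, screwdriver, punch, tape_yellow, yellow_cup from where it was at the start of the episode above 0.012 m).
It also fails if it takes over 51 s, if anything falls off the work surface, if the arm or the gripper's body presses on something with over 40 N, if the wrist force passes 120 N, or if a joint passes its speed limit or range.

## Robot

A 6-joint arm with a two-finger parallel gripper is mounted at the origin on the work surface; the furniture and walls round the work are solid. World frame = base frame: x ahead of the robot, y to its left, z up, the work surface at z = 0. Lengths are in m, angles in rad, forces in N, time in s.
With the tool pointing down it reaches from about 0.15 to 0.775 m from the base axis. Payload 6.1 kg.
Tool frame: the origin (TCP) lies midway between the tips of the shut fingers; the grasp point (between the pads) lies 19 mm behind it; z points along the fingers, y is the direction in which the jaws open and shut (so a half turn about z gives the same grasp; the last joint's range is limited). The gripper opens to 85 mm and grips with 20 to 120 N. Pads are 22 mm wide; open, the fingers measure 114 mm over their backs; the gripper's body (76 mm by 85 mm) begins 54 mm behind the grasp point. The pads swing forward as they close: fully open they stand 13 mm farther back than shut.
Start: joints at [-1.255, 0.126, -0.04, 1.405, 0, 1.571], TCP at [0.163, -0.499, 0.231] pointing down, gripper open.
Joint ranges: [-2.72, 2.72], [-0.95, 1.95], [-1.27, 1.35], [-1.78, 2.02], [-1.46, 1.47], [-3.14, 3.14]. Speed limits (rad/s): [2.39, 2.39, 3.01, 3.14, 3.14, 3.14].

## Interface

Orientations are given as a rotation vector (axis times angle).
In Python, from station import get_state, viewer, r gives the robot as it stands. The module is installed in compiled form; this text tells all that it offers.
- The arm moves only by the shell command python3 -m handwheel 'ROWS' [FORCE]. ROWS is JSON, a list of rows, each an object of numbers: "rx", "ry", "rz": the turn, a rotation vector about the tool's x, y, z each as a share of 4 degrees, from -1 to 1; "dx", "dy", "dz": the shift along the tool's x, y, z each as a share of 0.025 m, from -1 to 1; "hand": the gripper's target within -1 to 1 (fully open at 1, half-way at 0, shut at -1). A call has exactly 10 rows; each row shifts and turns the pose as measured when the row begins, along the tool's axes as they then stand; what a row does not reach is not made up. A row lasts 1/8 s, in which the tool goes at most 62.5 mm and 10.7 degrees, less where a joint would pass 70% of its speed; a pose out of reach is approached as far as the arm can. A call with a number of a shift or a turn outside -1 to 1 is refused whole. A call with a gripper value outside its range is refused whole. The fingers move at their own pace and stop on an object; FORCE is the grip in N (left out, the last holds). Time passes only in rows, so rows that do not move let the fingers close, or fill a call up. It gives the time, the measured TCP pose, the force and the opening at its end, in the units of the state.
- get_state(): the state, without advancing time (a new reading comes with each control period).
- viewer.get_image(name): name is "scene" or "side" or "wrist"; returns (picture, depth): 400x640x3 uint8, red, green, blue; 400x640 float32, m along the optical axis (not along the pixel's ray), 0 where there is no reading.
- viewer.camera_params(name): a dict with "fx", "fy", "cx", "cy" (pixels), "rvec" (rotation vector, rad) and "tvec" (3), from world to camera coordinates, as OpenCV has them. Camera axes: x right, y down, z forward; pixel columns grow to the right and rows downward; lengths in m; the calibration is good to about 2 mm. A picture is of the moment at which its call begins: read the wrist's pose just before it. camera_params takes no time and is no camera call; for the wrist camera it gives the pose at the moment of the call.
- r.close_job(): hands the job in, once; it reports no verdict.
The state is a dict: "clock": time; "joints": joint angles; "dq": joint speeds; "joint_efforts": joint torques, N m; "position": TCP position; "tcp_rot": TCP orientation; "wrist_force": force on the tool from outside, world axes, zero at the start; "torque": the same for the moment, N m; "grip_width": finger opening in m.
Only numpy, scipy, OpenCV 4.12 (cv2) and the standard library are available. Lean on these libraries where they do the work, as an engineer would, in place of code of your own. Each camera call takes 0.05 s, during which the arm holds its last target. There are 200 camera calls.

## Working session

There is one attempt and no reset: what is moved stays moved. The work goes in short steps, Python scripts to look and compute and a shell command to move; the robot and the scene stay as the last step left them, time stands still between calls to the robot, and variables do not carry over. Pictures are saved under pics/ and viewed, on a budget of 10 in all, crops included, one or two more only if the job needs it, and the job is handed in when it is done.

```bash
mkdir -p pics; cat > h.py <<'E'
import numpy as np, cv2
from station import get_state, viewer, r
def shot(n,f):
    p=viewer.camera_params(n); im,d=viewer.get_image(n)
    cv2.imwrite('pics/'+f+'.png',im[:,:,::-1]); np.savez('pics/'+f+'.npz',im=im,d=d,**p); return im,d,p
def world(p,u,v,z):
    """ray through pixel (u,v) to plane z"""
    R=cv2.Rodrigues(np.array(p['rvec'],float))[0]; t=np.array(p['tvec'],float).ravel()
    c=-R.T@t; d=R.T@np.array([(u-p['cx'])/p['fx'],(v-p['cy'])/p['fy'],1.])
    return c+d*(z-c[2])/d[2]
def pt(p,d,u,v):
    R=cv2.Rodrigues(np.array(p['rvec'],float))[0]; t=np.array(p['tvec'],float).ravel()
    return R.T@(np.array([(u-p['cx'])/p['fx'],(v-p['cy'])/p['fy'],1.])*d[v,u]-t)
E
python3 - <<'E'
from h import *
s=get_state(); print(s)
for n in('scene','side'):
    im,d,p=shot(n,n+'0'); R=cv2.Rodrigues(np.array(p['rvec'],float))[0]; print(n,-R.T@np.array(p['tvec']).ravel())
E
```

```text
{'clock': 0.0, 'joints': array([-1.25500988e+00,  1.26375351e-01, -4.06221461e-02,  1.40540142e+00,
        3.22292670e-05,  1.57081578e+00]), 'dq': array([-9.35165420e-04, -1.92176029e-03,  7.38179504e-04, -7.42178494e-04,
       -2.71158068e-05,  7.02380146e-04]), 'joint_efforts': array([-3.94631775e-05, -4.35915256e+01,  3.52923203e+01,  1.72258011e-02,
       -2.38368557e-04, -1.03272262e-05]), 'position': array([ 0.16292621, -0.49864219,  0.23052444]), 'tcp_rot': array([-3.10095038e+00, -4.93697859e-01,  3.45676835e-04]), 'wrist_force': array([-0.48467778,  0.28609707, -0.8018634 ]), 'torque': array([-0.03182277, -0.01626446,  0.00878651]), 'grip_width': 0.08548639468545018}
scene [-0.36755653 -0.67717913  0.66125376]
side [-0.05591608  0.31481161  1.10912063]
```

View pics/scene0.png

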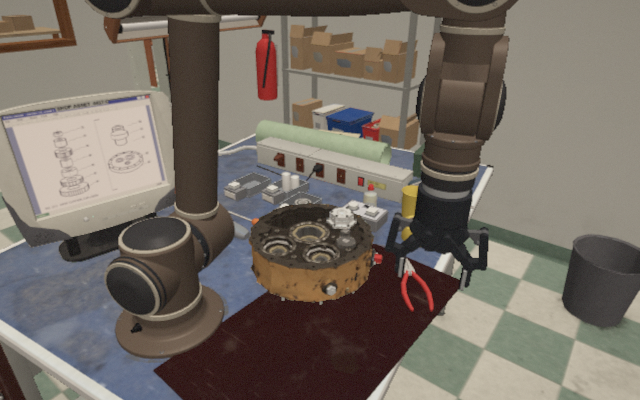

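View pics/side0.png

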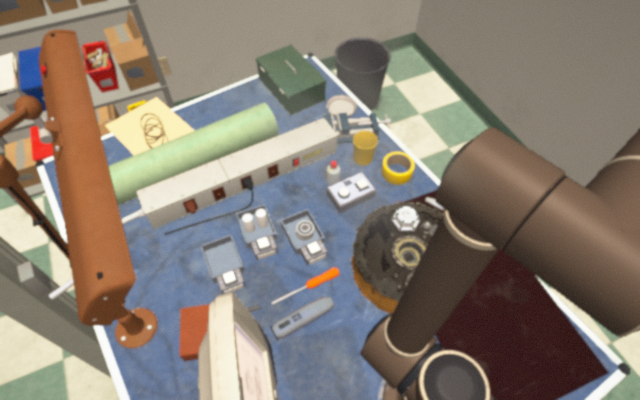

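The scene view shows bins left-of-centre behind the housing. In the side view, the empty bin is at about (223,262) with its key at (228,278). The pins' key is at (263,245) and the bearings' key at (311,249). The call box is at (350,190) with keys at about (344,194) and (362,182). Next I'll measure them.

```bash
python3 - <<'E'
from h import *
z=np.load('pics/side0.npz'); p={k:z[k] for k in z.files}; im=z['im'];d=z['d']
m=((im.min(2)>185)&(im.max(2).astype(int)-im.min(2)<40)).astype(np.uint8)
n,l,st,c=cv2.connectedComponentsWithStats(m)
for i in range(1,n):
    if 12<st[i,4]<600 and 190<c[i][0]<400 and 150<c[i][1]<300:
        u,v=c[i]; print(c[i].round(1),st[i,2:],world(p,u,v,.05).round(3),pt(p,d,round(u),round(v)).round(3))
for u,v in [(228,278),(263,245),(311,249),(344,194),(362,182),(223,258),(256,219),(304,229),(333,170),(320,278),(395,168),(365,150),(385,270),(405,215),(430,205),(250,350),(235,175),(240,300),(300,320)]:
    print(u,v,pt(p,d,u,v).round(3))
cv2.imwrite('pics/c.png',cv2.resize(im[140:360,180:440,::-1],None,fx=3,fy=2.7,interpolation=cv2.INTER_CUBIC)[:600,:780])
E
```

```text
[334.8 170.8] [10  7 38] [ 0.69  -0.087  0.05 ] [ 0.681 -0.083  0.061]
[260.3 213.1] [11  9 80] [0.64  0.178 0.05 ] [0.635 0.18  0.058]
[247.1 217.9] [12  9 86] [0.64  0.218 0.05 ] [0.632 0.22  0.062]
[300.9 223.2] [16 12 45] [0.559 0.085 0.05 ] [0.57  0.08  0.032]
[396.3 223. ] [ 6  7 20] [ 0.445 -0.164  0.05 ] [ 0.412 -0.132  0.12 ]
[262.7 241.8] [ 13  12 113] [0.548 0.205 0.05 ] [0.545 0.205 0.053]
[314.  246.5] [ 16  12 125] [0.474 0.082 0.05 ] [0.475 0.082 0.052]
[228.8 276.3] [ 13  13 124] [0.488 0.324 0.05 ] [0.49  0.323 0.046]
[285.6 295.9] [28 14 48] [0.374 0.208 0.05 ] [0.387 0.204 0.015]
228 278 [0.484 0.327 0.049]
263 245 [0.538 0.208 0.049]
311 249 [0.471 0.093 0.049]
344 194 [ 0.595 -0.071  0.056]
362 182 [ 0.612 -0.141  0.056]
223 258 [0.571 0.321 0.006]
256 219 [0.633 0.195 0.04 ]
304 229 [0.561 0.075 0.007]
333 170 [ 0.686 -0.079  0.063]
320 278 [0.392 0.102 0.024]
395 168 [ 0.656 -0.293 -0.004]
365 150 [ 0.703 -0.198  0.081]
385 270 [ 0.329 -0.06   0.051]
405 215 [ 0.41  -0.153  0.148]
430 205 [ 0.481 -0.315 -0.   ]
250 350 [0.215 0.333 0.262]
235 175 [0.775 0.204 0.087]
240 300 [ 0.435  0.319 -0.001]
300 320 [0.302 0.199 0.043]
```

View pics/c.png

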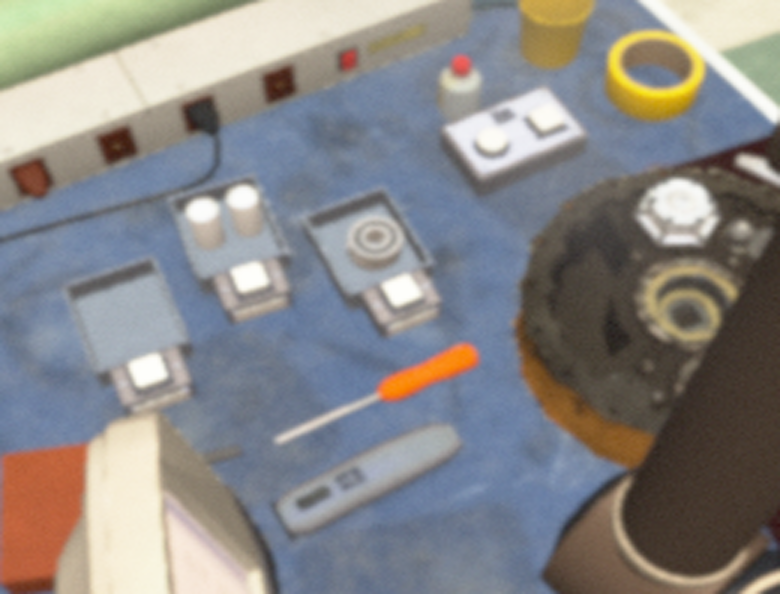

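Crop: the left bin is clearly empty. The pins' bin is in the middle and the bearings' bin on the right. The call box has its round key on the left at crop (492,140) and its square key on the right. Next I'll check obstacle heights and the tool axes.

```bash
python3 - <<'E'
from h import *
z=np.load('pics/side0.npz'); p={k:z[k] for k in z.files}; d=z['d']
R=cv2.Rodrigues(p['rvec'])[0];v,u=np.mgrid[:400,:640]
P=(np.stack([(u-p['cx'])/p['fx'],(v-p['cy'])/p['fy'],np.ones_like(u)],-1)*d[...,None]-p['tvec'].ravel())@R
def box(n,a,b,c,e,cols):
    Q=P[:, :cols][(d[:,:cols]>0)].reshape(-1,3);Q=Q[(Q[:,0]>a)&(Q[:,0]<b)&(Q[:,1]>c)&(Q[:,1]<e)&(Q[:,2]>.06)]
    if len(Q): print(n,len(Q),Q.min(0).round(3),Q.max(0).round(3))
box('monitor',.1,.45,.15,.6,640)
for y in (.15,.2,.25,.3): box('mon y%.2f'%y,0,.45,y,y+.05,300)
box('housing',.25,.56,-.35,.0,400); box('housing',.25,.56,-.35,.0,430)
box('lamp/power',.5,.9,-.1,.6,640)
print(cv2.Rodrigues(get_state()['tcp_rot'])[0].round(3))
print('send',world(p,344,192,.055),'cancel',world(p,362,180.5,.055))
E
```

```text
monitor 14939 [0.107 0.291 0.08 ] [0.45 0.56 0.66]
mon y0.25 105 [0.22  0.291 0.086] [0.28  0.3   0.204]
mon y0.30 2838 [0.132 0.3   0.08 ] [0.292 0.35  0.41 ]
housing 2300 [ 0.25  -0.179  0.06 ] [ 0.484 -0.     0.146]
housing 4173 [ 0.25  -0.245  0.06 ] [ 0.484 -0.     0.148]
lamp/power 14848 [ 0.5  -0.1   0.06] [0.9   0.546 0.683]
[[ 0.951  0.311 -0.   ]
 [ 0.311 -0.951  0.001]
 [ 0.    -0.001 -1.   ]]
send [ 0.60243712 -0.07502764  0.055     ] cancel [ 0.61810025 -0.14445101  0.055     ]
```

```bash
python3 -m handwheel '[{"dx":1,"rz":-0.68,"hand":-1},{"dx":1,"rz":-0.68,"hand":-1},{"dx":1,"rz":-0.68,"hand":-1},{"dx":1,"rz":-0.68,"hand":-1},{"dx":1,"rz":-0.68,"hand":-1},{"dx":1,"rz":-0.68,"hand":-1},{"dx":1,"rz":-0.68,"hand":-1},{"dx":1,"rz":-0.68,"hand":-1},{"dx":1,"rz":-0.68,"hand":-1},{"dx":1,"rz":-0.68,"hand":-1}]' 20
```

```text
invalid input
```

```bash
python3 -m handwheel '[{"dx":1,"dy":0,"dz":0,"rx":0,"ry":0,"rz":-0.68,"hand":-1},{"dx":1,"dy":0,"dz":0,"rx":0,"ry":0,"rz":-0.68,"hand":-1},{"dx":1,"dy":0,"dz":0,"rx":0,"ry":0,"rz":-0.68,"hand":-1},{"dx":1,"dy":0,"dz":0,"rx":0,"ry":0,"rz":-0.68,"hand":-1},{"dx":1,"dy":0,"dz":0,"rx":0,"ry":0,"rz":-0.68,"hand":-1},{"dx":1,"dy":0,"dz":0,"rx":0,"ry":0,"rz":-0.68,"hand":-1},{"dx":1,"dy":0,"dz":0,"rx":0,"ry":0,"rz":-0.68,"hand":-1},{"dx":1,"dy":0,"dz":0,"rx":0,"ry":0,"rz":-0.68,"hand":-1},{"dx":1,"dy":0,"dz":0,"rx":0,"ry":0,"rz":-0.68,"hand":-1},{"dx":1,"dy":0,"dz":0,"rx":0,"ry":0,"rz":-0.68,"hand":-1}]' 20
```

```text
clock: 1.35
position: [0.3801, -0.3678, 0.2257]
tcp_rot: [-2.882, -1.222, 0.003]
wrist_force: [-0.3, -0.6, -0.3]
grip_width: 0.0003
```

```bash
python3 -m handwheel '[{"dx":1,"dy":0,"dz":-0.05,"rx":0,"ry":0,"rz":-0.68,"hand":-1},{"dx":1,"dy":0,"dz":-0.05,"rx":0,"ry":0,"rz":-0.68,"hand":-1},{"dx":1,"dy":0,"dz":-0.05,"rx":0,"ry":0,"rz":-0.68,"hand":-1},{"dx":1,"dy":0,"dz":-0.05,"rx":0,"ry":0,"rz":-0.68,"hand":-1},{"dx":1,"dy":0,"dz":-0.05,"rx":0,"ry":0,"rz":-0.68,"hand":-1},{"dx":1,"dy":0,"dz":-0.05,"rx":0,"ry":0,"rz":-0.68,"hand":-1},{"dx":1,"dy":0,"dz":-0.05,"rx":0,"ry":0,"rz":-0.68,"hand":-1},{"dx":1,"dy":0,"dz":-0.05,"rx":0,"ry":0,"rz":-0.68,"hand":-1},{"dx":1,"dy":0,"dz":-0.05,"rx":0,"ry":0,"rz":-0.68,"hand":-1},{"dx":1,"dy":0,"dz":-0.05,"rx":0,"ry":0,"rz":-0.68,"hand":-1}]'
python3 -m handwheel '[{"dx":1,"dy":0,"dz":-0.05,"rx":0,"ry":0,"rz":-0.68,"hand":-1},{"dx":1,"dy":0,"dz":-0.05,"rx":0,"ry":0,"rz":-0.68,"hand":-1},{"dx":1,"dy":0,"dz":-0.05,"rx":0,"ry":0,"rz":-0.68,"hand":-1},{"dx":1,"dy":0,"dz":-0.05,"rx":0,"ry":0,"rz":-0.68,"hand":-1},{"dx":1,"dy":0,"dz":-0.05,"rx":0,"ry":0,"rz":-0.68,"hand":-1},{"dx":1,"dy":0,"dz":-0.05,"rx":0,"ry":0,"rz":-0.68,"hand":-1},{"dx":1,"dy":0,"dz":-0.05,"rx":0,"ry":0,"rz":-0.68,"hand":-1},{"dx":1,"dy":0,"dz":-0.05,"rx":0,"ry":0,"rz":-0.68,"hand":-1},{"dx":1,"dy":0,"dz":-0.05,"rx":0,"ry":0,"rz":-0.68,"hand":-1},{"dx":1,"dy":0,"dz":-0.05,"rx":0,"ry":0,"rz":-0.68,"hand":-1}]'
python3 - <<'E'
from h import *
s=get_state(); print(s['position'],s['tcp_rot'],s['joints'].round(3),s['wrist_force'])
shot('wrist','w1')
E
```

```text
clock: 2.6
position: [0.5118, -0.1485, 0.2346]
tcp_rot: [-2.492, -1.881, 0.005]
wrist_force: [0.2, 0.0, -0.4]
grip_width: 0.0
clock: 3.85
position: [0.5248, 0.1069, 0.2457]
tcp_rot: [-1.955, -2.423, 0.007]
wrist_force: [-0.4, -0.9, -0.5]
grip_width: -0.0003
[0.52479962 0.10690469 0.24567987] [-1.95490734 -2.42345252  0.00671482] [0.191 0.165 0.037 1.464 0.019 1.548] [-0.36962717 -0.86024884 -0.54277031]
```

View pics/w1.png

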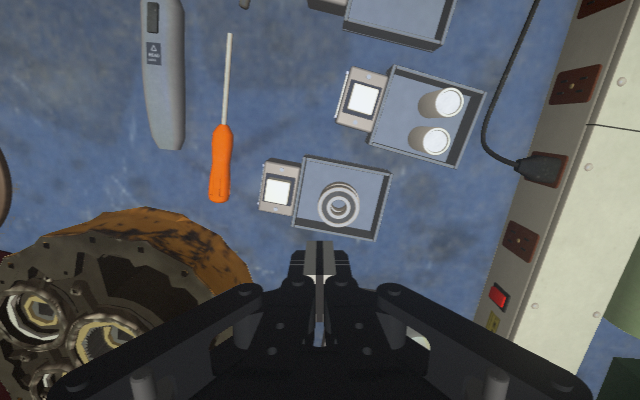

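The wrist view shows the bearing bin key at (279,191) and the pins' bin key at (363,99). The empty bin is cut off at the top. I'll move towards it and look once more.

```bash
python3 -m handwheel '[{"dx":0.8,"dy":0.2,"dz":0.1,"rx":0,"ry":0,"rz":-0.5,"hand":-1},{"dx":0.8,"dy":0.2,"dz":0.1,"rx":0,"ry":0,"rz":-0.5,"hand":-1},{"dx":0.8,"dy":0.2,"dz":0.1,"rx":0,"ry":0,"rz":-0.5,"hand":-1},{"dx":0.8,"dy":0.2,"dz":0.1,"rx":0,"ry":0,"rz":-0.5,"hand":-1},{"dx":0.8,"dy":0.2,"dz":0.1,"rx":0,"ry":0,"rz":-0.5,"hand":-1},{"dx":0.8,"dy":0.2,"dz":0.1,"rx":0,"ry":0,"rz":-0.5,"hand":-1},{"dx":0,"dy":0,"dz":0,"rx":0,"ry":0,"rz":0,"hand":-1},{"dx":0,"dy":0,"dz":0,"rx":0,"ry":0,"rz":0,"hand":-1},{"dx":0,"dy":0,"dz":0,"rx":0,"ry":0,"rz":0,"hand":-1},{"dx":0,"dy":0,"dz":0,"rx":0,"ry":0,"rz":0,"hand":-1}]'
cat > w.py <<'E'
from h import *
import sys
s=get_state(); print(s['position'].round(4),s['tcp_rot'].round(3),s['wrist_force'].round(2))
im,d,p=shot('wrist',sys.argv[1])
m=((im.min(2)>200)&(im.max(2).astype(int)-im.min(2)<30)).astype(np.uint8)
n,l,st,c=cv2.connectedComponentsWithStats(m)
for i in range(1,n):
    if 200<st[i,4]<6000: u,v=c[i]; print(c[i].round(1),st[i,2:],world(p,u,v,.05).round(4),world(p,u,v,.055).round(4),pt(p,d,round(u),round(v)).round(4))
E
python3 w.py w2
```

```text
clock: 5.15
position: [0.5151, 0.2392, 0.2309]
tcp_rot: [-1.67, -2.625, 0.004]
wrist_force: [-0.4, 0.9, -0.0]
grip_width: -0.0001
[0.5151 0.2392 0.2309] [-1.67  -2.625  0.004] [-0.38  0.93 -0.  ]
[332.8 101.7] [ 33  35 666] [0.4873 0.3252 0.05  ] [0.4873 0.3248 0.055 ] [0.4876 0.325  0.0494]
[335.  223.1] [ 29  29 481] [0.547  0.2074 0.05  ] [0.5461 0.2089 0.055 ] [0.547  0.2074 0.0494]
[409.4 246.6] [ 25  20 347] [0.6378 0.2188 0.05  ] [0.6355 0.2201 0.055 ] [0.6315 0.2216 0.0632]
[391.4 274.8] [ 23  16 281] [0.6363 0.1778 0.05  ] [0.6341 0.1797 0.055 ] [0.6306 0.182  0.0622]
[236.6 279.8] [ 26  17 212] [0.4708 0.0906 0.05  ] [0.4711 0.0939 0.055 ] [0.4714 0.0901 0.0493]
```

View pics/w2.png

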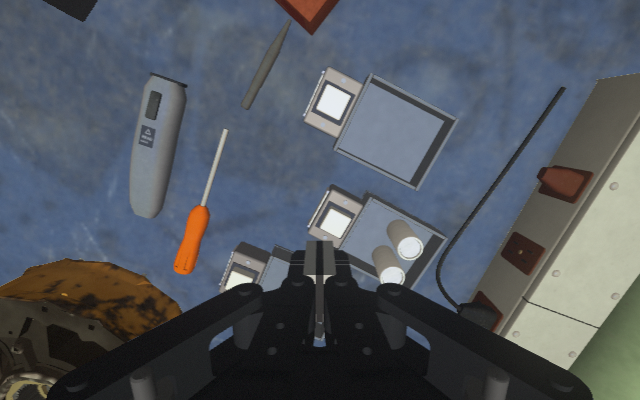

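Wrist view: the empty bin's key is at (333,102), which gives (0.4875, 0.325) and agrees with the side view. The bin is visibly empty. The pins' key is at (335,223).

```bash
python3 -m handwheel '[{"dx":0.7,"dy":0.1,"dz":0,"rx":0,"ry":0,"rz":0,"hand":-1},{"dx":0.7,"dy":0.1,"dz":0,"rx":0,"ry":0,"rz":0,"hand":-1},{"dx":0.7,"dy":0.1,"dz":0,"rx":0,"ry":0,"rz":0,"hand":-1},{"dx":0.7,"dy":0.1,"dz":0,"rx":0,"ry":0,"rz":0,"hand":-1},{"dx":0.7,"dy":0.1,"dz":0.5,"rx":0,"ry":0,"rz":0,"hand":-1},{"dx":0,"dy":0,"dz":0.9,"rx":0,"ry":0,"rz":0,"hand":-1},{"dx":0,"dy":0,"dz":0.9,"rx":0,"ry":0,"rz":0,"hand":-1},{"dx":0,"dy":0,"dz":0.9,"rx":0,"ry":0,"rz":0,"hand":-1},{"dx":0,"dy":0,"dz":0.9,"rx":0,"ry":0,"rz":0,"hand":-1},{"dx":0,"dy":0,"dz":0,"rx":0,"ry":0,"rz":0,"hand":-1}]'
```

```text
clock: 6.45
position: [0.4814, 0.3361, 0.1229]
tcp_rot: [-1.663, -2.627, 0.007]
wrist_force: [0.8, 0.4, 1.1]
grip_width: -0.0001
```

```bash
python3 -m handwheel '[{"dx":-0.25,"dy":0,"dz":0,"rx":0,"ry":0,"rz":0,"hand":-1},{"dx":-0.25,"dy":0,"dz":0,"rx":0,"ry":0,"rz":0,"hand":-1},{"dx":0,"dy":0,"dz":0.5,"rx":0,"ry":0,"rz":0,"hand":-1},{"dx":0,"dy":0,"dz":0.5,"rx":0,"ry":0,"rz":0,"hand":-1},{"dx":0,"dy":0,"dz":0.5,"rx":0,"ry":0,"rz":0,"hand":-1},{"dx":0,"dy":0,"dz":0.3,"rx":0,"ry":0,"rz":0,"hand":-1},{"dx":0,"dy":0,"dz":0,"rx":0,"ry":0,"rz":0,"hand":-1},{"dx":0,"dy":0,"dz":0,"rx":0,"ry":0,"rz":0,"hand":-1},{"dx":0,"dy":0,"dz":0,"rx":0,"ry":0,"rz":0,"hand":-1},{"dx":0,"dy":0,"dz":0,"rx":0,"ry":0,"rz":0,"hand":-1}]'
```

```text
clock: 7.7
position: [0.4867, 0.326, 0.0768]
tcp_rot: [-1.664, -2.629, 0.002]
wrist_force: [-0.2, -0.2, 0.7]
grip_width: -0.0003
```

```bash
python3 -m handwheel '[{"dx":0,"dy":0,"dz":0.3,"rx":0,"ry":0,"rz":0,"hand":-1},{"dx":0,"dy":0,"dz":0.3,"rx":0,"ry":0,"rz":0,"hand":-1},{"dx":0,"dy":0,"dz":0.3,"rx":0,"ry":0,"rz":0,"hand":-1},{"dx":0,"dy":0,"dz":0.1,"rx":0,"ry":0,"rz":0,"hand":-1},{"dx":0,"dy":0,"dz":0.1,"rx":0,"ry":0,"rz":0,"hand":-1},{"dx":0,"dy":0,"dz":0.1,"rx":0,"ry":0,"rz":0,"hand":-1},{"dx":0,"dy":0,"dz":0.1,"rx":0,"ry":0,"rz":0,"hand":-1},{"dx":0,"dy":0,"dz":0,"rx":0,"ry":0,"rz":0,"hand":-1},{"dx":0,"dy":0,"dz":0,"rx":0,"ry":0,"rz":0,"hand":-1},{"dx":0,"dy":0,"dz":0,"rx":0,"ry":0,"rz":0,"hand":-1}]'
```

```text
clock: 8.95
position: [0.4861, 0.3264, 0.0439]
tcp_rot: [-1.665, -2.629, 0.0]
wrist_force: [-1.8, -1.7, 3.7]
grip_width: 0.0003
```

```bash
python3 -m handwheel '[{"dx":0,"dy":0,"dz":0.1,"rx":0,"ry":0,"rz":0,"hand":-1},{"dx":0,"dy":0,"dz":0,"rx":0,"ry":0,"rz":0,"hand":-1},{"dx":0,"dy":0,"dz":0,"rx":0,"ry":0,"rz":0,"hand":-1},{"dx":0,"dy":0,"dz":0,"rx":0,"ry":0,"rz":0,"hand":-1},{"dx":0,"dy":0,"dz":0,"rx":0,"ry":0,"rz":0,"hand":-1},{"dx":0,"dy":0,"dz":0,"rx":0,"ry":0,"rz":0,"hand":-1},{"dx":0,"dy":0,"dz":0,"rx":0,"ry":0,"rz":0,"hand":-1},{"dx":0,"dy":0,"dz":0,"rx":0,"ry":0,"rz":0,"hand":-1},{"dx":0,"dy":0,"dz":0,"rx":0,"ry":0,"rz":0,"hand":-1},{"dx":0,"dy":0,"dz":0,"rx":0,"ry":0,"rz":0,"hand":-1}]'
python3 - <<'E'
from h import *
for _ in range(3):
    im,d=viewer.get_image('side'); s=get_state(); print(s['position'].round(4),s['wrist_force'].round(2))
E
```

```text
clock: 10.2
position: [0.4862, 0.3264, 0.0432]
tcp_rot: [-1.666, -2.63, -0.002]
wrist_force: [-0.7, -1.7, 5.4]
grip_width: -0.0
[0.4862 0.3264 0.0432] [-1.65 -0.69  4.91]
[0.4862 0.3264 0.0432] [-2.26 -2.35  4.84]
[0.4862 0.3264 0.0432] [-1.46 -2.63  4.24]
```

The force averages about 4.8 N, which means roughly 6.5 mm of travel, so the key is pressed. I'll lift straight up.

```bash
python3 -m handwheel '[{"dx":0,"dy":0,"dz":-0.3,"rx":0,"ry":0,"rz":0,"hand":-1},{"dx":0,"dy":0,"dz":-0.5,"rx":0,"ry":0,"rz":0,"hand":-1},{"dx":0,"dy":0,"dz":-0.8,"rx":0,"ry":0,"rz":0,"hand":-1},{"dx":0,"dy":0,"dz":-0.8,"rx":0,"ry":0,"rz":0,"hand":-1},{"dx":0,"dy":0,"dz":-0.8,"rx":0,"ry":0,"rz":0,"hand":-1},{"dx":0,"dy":0,"dz":-0.8,"rx":0,"ry":0,"rz":0,"hand":-1},{"dx":0,"dy":0,"dz":-0.8,"rx":0,"ry":0,"rz":0,"hand":-1},{"dx":0,"dy":0,"dz":-0.8,"rx":0,"ry":0,"rz":0,"hand":-1},{"dx":-0.3,"dy":0,"dz":-0.3,"rx":0,"ry":0,"rz":0,"hand":-1},{"dx":-0.5,"dy":0,"dz":0,"rx":0,"ry":0,"rz":0,"hand":-1}]'
python3 -m handwheel '[{"dx":-1,"dy":0,"dz":0,"rx":0,"ry":0,"rz":0.6,"hand":-1},{"dx":-1,"dy":0,"dz":0,"rx":0,"ry":0,"rz":0.6,"hand":-1},{"dx":-1,"dy":0,"dz":0,"rx":0,"ry":0,"rz":0.6,"hand":-1},{"dx":-1,"dy":0,"dz":0,"rx":0,"ry":0,"rz":0.6,"hand":-1},{"dx":-1,"dy":0,"dz":0,"rx":0,"ry":0,"rz":0.6,"hand":-1},{"dx":-1,"dy":0,"dz":0,"rx":0,"ry":0,"rz":0.6,"hand":-1},{"dx":-1,"dy":0,"dz":0,"rx":0,"ry":0,"rz":0.6,"hand":-1},{"dx":-1,"dy":0,"dz":0,"rx":0,"ry":0,"rz":0.6,"hand":-1},{"dx":-1,"dy":0,"dz":0,"rx":0,"ry":0,"rz":0.6,"hand":-1},{"dx":-1,"dy":0,"dz":0,"rx":0,"ry":0,"rz":0.6,"hand":-1}]'
```

```text
clock: 11.6
position: [0.4991, 0.3061, 0.1979]
tcp_rot: [-1.663, -2.632, -0.004]
wrist_force: [0.5, -0.7, -0.3]
grip_width: -0.0001
clock: 12.85
position: [0.5592, 0.0492, 0.1816]
tcp_rot: [-2.19, -2.204, 0.027]
wrist_force: [0.2, 0.1, -0.9]
grip_width: 0.0002
```

```bash
python3 -m handwheel '[{"dx":-1,"dy":0.1,"dz":-0.2,"rx":0,"ry":0,"rz":0.4,"hand":-1},{"dx":-1,"dy":0.1,"dz":-0.2,"rx":0,"ry":0,"rz":0.4,"hand":-1},{"dx":-1,"dy":0.1,"dz":-0.2,"rx":0,"ry":0,"rz":0.4,"hand":-1},{"dx":-1,"dy":0.1,"dz":-0.2,"rx":0,"ry":0,"rz":0.4,"hand":-1},{"dx":-1,"dy":0.1,"dz":-0.2,"rx":0,"ry":0,"rz":0.4,"hand":-1},{"dx":-1,"dy":0.1,"dz":-0.2,"rx":0,"ry":0,"rz":0.4,"hand":-1},{"dx":-1,"dy":0.1,"dz":-0.2,"rx":0,"ry":0,"rz":0.4,"hand":-1},{"dx":-0.7,"dy":0.1,"dz":-0.2,"rx":0,"ry":0,"rz":0.4,"hand":-1},{"dx":0,"dy":0,"dz":0,"rx":0,"ry":0,"rz":0,"hand":-1},{"dx":0,"dy":0,"dz":0,"rx":0,"ry":0,"rz":0,"hand":-1}]'
python3 w.py w3
```

```text
clock: 14.1
position: [0.5569, -0.1592, 0.2101]
tcp_rot: [-2.43, -1.921, 0.051]
wrist_force: [-0.4, -0.3, -0.1]
grip_width: 0.0001
[ 0.5569 -0.1592  0.2101] [-2.43  -1.921  0.051] [-0.42 -0.27 -0.07]
[375.9 115.9] [  99  138 5524] [ 0.6183 -0.1     0.05  ] [ 0.6177 -0.0999  0.055 ] [ 0.6196 -0.1005  0.0403]
[359.2  91. ] [ 31  33 772] [ 0.6072 -0.0742  0.05  ] [ 0.6067 -0.0744  0.055 ] [ 0.6067 -0.0743  0.0525]
[376.5 156.6] [ 32  33 734] [ 0.6119 -0.1386  0.05  ] [ 0.6114 -0.1378  0.055 ] [ 0.611  -0.1383  0.0539]
[153.4 251.9] [  64   59 2243] [ 0.3454 -0.1893  0.05  ] [ 0.3493 -0.1876  0.055 ] [ 0.4149 -0.1601  0.1393]
[519.6 288.9] [ 143   46 1578] [ 0.7389 -0.3175  0.05  ] [ 0.7363 -0.3138  0.055 ] [ 0.7664 -0.3565 -0.0015]
```

View pics/w3.png

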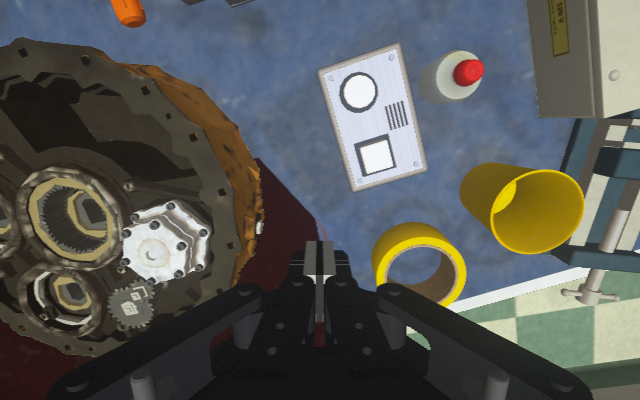

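Wrist view: the round send key is at (359,91), giving (0.607, -0.074). The cancel key is at (376,157), 64 mm away as specified. I'll work out the shift and the small tilt correction.

```bash
cat > g.py <<'E'
from h import *
from scipy.spatial.transform import Rotation as Ro
import sys
t=np.array(eval(sys.argv[1])); s=get_state(); R=Ro.from_rotvec(s['tcp_rot'])
y=R.as_matrix()[:,0]; a=np.arctan2(y[1],y[0])
T=Ro.from_matrix(np.array([[np.cos(a),np.sin(a),0],[np.sin(a),-np.cos(a),0],[0,0,-1]]))
print('turn units',((R.inv()*T).as_rotvec()/np.radians(4)).round(2),'shift units now',(R.inv().apply(t-s['position'])/.025).round(2),'after turn',(T.inv().apply(t-s['position'])/.025).round(2),s['wrist_force'].round(2))
E
python3 g.py '[.607,-.0743,.09]'
```

```text
turn units [-0.78 -0.01  0.  ] shift units now [3.76 1.43 4.74] after turn [3.76 1.17 4.81] [ 0.3   1.47 -0.56]
```

```bash
python3 -m handwheel '[{"dx":0.7,"dy":0.25,"dz":0,"rx":-0.2,"ry":0,"rz":0,"hand":-1},{"dx":0.7,"dy":0.25,"dz":0,"rx":-0.2,"ry":0,"rz":0,"hand":-1},{"dx":0.7,"dy":0.25,"dz":0,"rx":-0.2,"ry":0,"rz":0,"hand":-1},{"dx":0.7,"dy":0.25,"dz":0,"rx":-0.15,"ry":0,"rz":0,"hand":-1},{"dx":0.5,"dy":0.15,"dz":0,"rx":0,"ry":0,"rz":0,"hand":-1},{"dx":0,"dy":0,"dz":0.8,"rx":0,"ry":0,"rz":0,"hand":-1},{"dx":0,"dy":0,"dz":0.8,"rx":0,"ry":0,"rz":0,"hand":-1},{"dx":0,"dy":0,"dz":0.8,"rx":0,"ry":0,"rz":0,"hand":-1},{"dx":0,"dy":0,"dz":0.5,"rx":0,"ry":0,"rz":0,"hand":-1},{"dx":0,"dy":0,"dz":0,"rx":0,"ry":0,"rz":0,"hand":-1}]'; python3 g.py '[.607,-.0743,.08]'
```

```text
clock: 15.4
position: [0.6097, -0.0734, 0.1352]
tcp_rot: [2.456, 1.957, 0.006]
wrist_force: [0.5, -0.3, -0.3]
grip_width: -0.0
turn units [ 0.05 -0.03 -0.  ] shift units now [-0.06 -0.1   2.21] after turn [-0.06 -0.1   2.21] [ 0.54 -0.28 -0.3 ]
```

```bash
python3 -m handwheel '[{"dx":-0.05,"dy":-0.1,"dz":0.3,"rx":0,"ry":0,"rz":0,"hand":-1},{"dx":0,"dy":0,"dz":0.4,"rx":0,"ry":0,"rz":0,"hand":-1},{"dx":0,"dy":0,"dz":0.4,"rx":0,"ry":0,"rz":0,"hand":-1},{"dx":0,"dy":0,"dz":0.4,"rx":0,"ry":0,"rz":0,"hand":-1},{"dx":0,"dy":0,"dz":0.4,"rx":0,"ry":0,"rz":0,"hand":-1},{"dx":0,"dy":0,"dz":0.2,"rx":0,"ry":0,"rz":0,"hand":-1},{"dx":0,"dy":0,"dz":0,"rx":0,"ry":0,"rz":0,"hand":-1},{"dx":0,"dy":0,"dz":0,"rx":0,"ry":0,"rz":0,"hand":-1},{"dx":0,"dy":0,"dz":0,"rx":0,"ry":0,"rz":0,"hand":-1},{"dx":0,"dy":0,"dz":0,"rx":0,"ry":0,"rz":0,"hand":-1}]'; python3 g.py '[.607,-.0743,.048]'
```

```text
clock: 16.65
position: [0.6084, -0.0743, 0.0814]
tcp_rot: [2.454, 1.955, 0.01]
wrist_force: [0.0, -0.3, -1.3]
grip_width: -0.0002
turn units [ 0.1  -0.04 -0.  ] shift units now [-0.02 -0.06  1.33] after turn [-0.01 -0.05  1.33] [ 0.02 -0.25 -1.26]
```

```bash
python3 -m handwheel '[{"dx":0,"dy":-0.05,"dz":0.3,"rx":0,"ry":0,"rz":0,"hand":-1},{"dx":0,"dy":0,"dz":0.3,"rx":0,"ry":0,"rz":0,"hand":-1},{"dx":0,"dy":0,"dz":0.3,"rx":0,"ry":0,"rz":0,"hand":-1},{"dx":0,"dy":0,"dz":0.1,"rx":0,"ry":0,"rz":0,"hand":-1},{"dx":0,"dy":0,"dz":0.1,"rx":0,"ry":0,"rz":0,"hand":-1},{"dx":0,"dy":0,"dz":0.1,"rx":0,"ry":0,"rz":0,"hand":-1},{"dx":0,"dy":0,"dz":0.1,"rx":0,"ry":0,"rz":0,"hand":-1},{"dx":0,"dy":0,"dz":0.08,"rx":0,"ry":0,"rz":0,"hand":-1},{"dx":0,"dy":0,"dz":0.04,"rx":0,"ry":0,"rz":0,"hand":-1},{"dx":0,"dy":0,"dz":0,"rx":0,"ry":0,"rz":0,"hand":-1}]'
python3 - <<'E'
from h import *
F=[]
for _ in range(4):
    viewer.get_image('side'); s=get_state(); F.append(s['wrist_force'])
print(s['position'].round(4),np.mean(F,0).round(2))
E
```

```text
clock: 17.9
position: [0.6072, -0.0739, 0.0461]
tcp_rot: [2.453, 1.954, 0.011]
wrist_force: [-3.4, -0.7, 6.2]
grip_width: 0.0001
[ 0.6072 -0.0739  0.0462] [-2.98  0.2   5.83]
```

About 5.8 N at 8–9 mm of travel, so the send key is pressed. I'll lift and withdraw.

```bash
python3 -m handwheel '[{"dx":0,"dy":0,"dz":-0.3,"rx":0,"ry":0,"rz":0,"hand":-1},{"dx":0,"dy":0,"dz":-0.5,"rx":0,"ry":0,"rz":0,"hand":-1},{"dx":0,"dy":0,"dz":-0.8,"rx":0,"ry":0,"rz":0,"hand":-1},{"dx":0,"dy":0,"dz":-0.8,"rx":0,"ry":0,"rz":0,"hand":-1},{"dx":0,"dy":0,"dz":-0.8,"rx":0,"ry":0,"rz":0,"hand":-1},{"dx":0,"dy":0,"dz":-0.8,"rx":0,"ry":0,"rz":0,"hand":-1},{"dx":0,"dy":0,"dz":-0.8,"rx":0,"ry":0,"rz":0,"hand":-1},{"dx":0,"dy":0,"dz":-0.8,"rx":0,"ry":0,"rz":0,"hand":-1},{"dx":0,"dy":0,"dz":-0.8,"rx":0,"ry":0,"rz":0,"hand":-1},{"dx":0,"dy":0,"dz":-0.5,"rx":0,"ry":0,"rz":0,"hand":-1}]'
python3 -m handwheel '[{"dx":-0.8,"dy":-0.2,"dz":0,"rx":0,"ry":0,"rz":0,"hand":-1},{"dx":-0.8,"dy":-0.2,"dz":0,"rx":0,"ry":0,"rz":0,"hand":-1},{"dx":-0.8,"dy":-0.2,"dz":0,"rx":0,"ry":0,"rz":0,"hand":-1},{"dx":-0.8,"dy":-0.2,"dz":0,"rx":0,"ry":0,"rz":0,"hand":-1},{"dx":-0.6,"dy":0,"dz":0,"rx":0,"ry":0,"rz":0,"hand":-1},{"dx":0,"dy":0,"dz":0,"rx":0,"ry":0,"rz":0,"hand":-1},{"dx":0,"dy":0,"dz":0,"rx":0,"ry":0,"rz":0,"hand":-1},{"dx":0,"dy":0,"dz":0,"rx":0,"ry":0,"rz":0,"hand":-1},{"dx":0,"dy":0,"dz":0,"rx":0,"ry":0,"rz":0,"hand":-1},{"dx":0,"dy":0,"dz":0,"rx":0,"ry":0,"rz":0,"hand":-1}]'
python3 w.py w4; python3 -c "
from h import *
shot('side','side4')"
```

```text
clock: 19.35
position: [0.606, -0.0741, 0.228]
tcp_rot: [2.452, 1.953, 0.014]
wrist_force: [-0.8, 1.0, -0.4]
grip_width: 0.0003
clock: 20.6
position: [0.562, -0.1682, 0.2262]
tcp_rot: [2.454, 1.954, 0.012]
wrist_force: [-0.3, -0.1, -1.0]
grip_width: -0.0
[ 0.562  -0.1682  0.2262] [2.454 1.954 0.012] [-0.28 -0.14 -0.99]
[356.1 109.1] [  94  131 4913] [ 0.6178 -0.1003  0.05  ] [ 0.6172 -0.1003  0.055 ] [ 0.6191 -0.1002  0.0399]
[340.4  84.8] [ 28  31 686] [ 0.607  -0.0741  0.05  ] [ 0.6066 -0.0745  0.055 ] [ 0.6062 -0.0745  0.0539]
[357.3 147.4] [ 31  32 661] [ 0.6118 -0.1385  0.05  ] [ 0.6113 -0.1378  0.055 ] [ 0.6111 -0.1375  0.0536]
[141.7 238.7] [  65   61 2296] [ 0.3516 -0.1844  0.05  ] [ 0.3552 -0.183   0.055 ] [ 0.416  -0.16    0.1406]
[618.2 230.5] [ 48  23 473] [ 0.8871 -0.299   0.05  ] [ 0.8822 -0.2959  0.055 ] [ 9.363e-01 -3.318e-01 -7.000e-04]
[487.6 273.7] [ 132   49 1395] [ 0.7359 -0.3207  0.05  ] [ 0.7334 -0.3172  0.055 ] [ 0.7619 -0.357  -0.001 ]
```

View pics/side4.png

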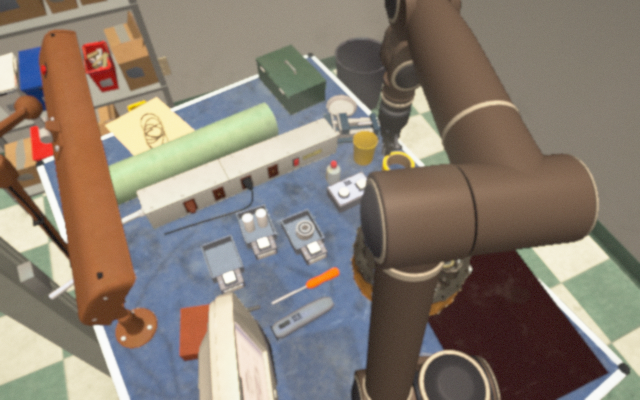

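The side view shows everything where it was: keys at (228,278), (263,245) and (311,249), screwdriver at (320,278). The wrist depth puts both call-box key tops at about 54 mm, so they are up. The hand is clear, so I'm handing in.

```bash
python3 -c "
from station import r
print(r.close_job())"
```

```text
the job is handed in; nothing more can be done
None
```

I pressed the empty (leftmost) bin's key with the shut fingertips and let it spring back. Then I pressed the round send key, withdrew the arm and handed the job in at about 21 s. The system reported no verdict.

- **Presses:** I had no direct reading of the key joints. Force and fingertip height suggest about 6.5 mm of travel at about 4.8 N on the empty bin's key. The send key went down about 8–9 mm at about 5.8 N.
- **Call box after withdrawing:** the wrist camera read both call-box key tops at about 54 mm, so both were up (55 mm nominal).
- **Bins and loose parts:** in the last side view the three bin keys and the visible parts looked unmoved. I judged this by eye rather than measuring it. The tape and part of the call box were partly hidden by the arm, and the punch could not be made out.
- **Hand:** it ended clear at a height of 0.226 m, with the wrist force back to about 1 N or less.
- **Disagreements:** my first send-key position, picked by eye in the side view, was about 5 mm off the wrist-camera one, so I used the wrist camera's. The first move command was refused before anything moved because its rows left out some values.

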